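# Open the bar clamp for the next repair

## Robot

A 6-joint arm with a two-finger parallel gripper is mounted at the origin on the work surface. World frame = base frame: x ahead of the robot, y to its left, z up, the work surface at z = 0. Lengths are in m, angles in rad, forces in N, time in s.
With the tool pointing down it reaches from about 0.35 to 0.875 m from the base axis. Payload 15.5 kg.
Tool frame: the origin (TCP) lies between the finger pads; the fingertips stand 22 mm ahead of it and the grasp point (between the pads) lies 3 mm ahead of it; z points along the fingers, y is the line along which they close (so a half turn about z gives the same grasp; the last joint's range is limited). The gripper opens to 85 mm and grips with 20 to 120 N. Pads are 22 mm wide; open, the fingers measure 114 mm over their backs; the gripper's body (76 mm by 85 mm) begins 54 mm behind the grasp point. The pads swing forward as they close: fully open they stand 13 mm farther back than shut.
Start: joints at [1.153, 0.494, 1.345, -0, 1.302, -0.096], TCP at [0.198, 0.593, 0.253] pointing down, gripper open.
Joint ranges: [-2.91, 2.91], [-0.82, 2.16], [0.22, 2.67], [-1.22, 4.37], [0.12, 2.79], [-3.08, 3.08]. Speed limits (rad/s): [1.89, 1.89, 2.57, 3.01, 3.01, 3.01].

## Interface

Orientations are given as a unit quaternion [x, y, z, w].
In Python, from plant import * gives the robot as it stands.
- The arm moves only by the tool jog_arm, never from a script. Its argument "series" is one flat list of numbers, 5 for each row, row after row: the opening, from 0 (shut) to 1 (fully open), then the shift along the world's x, y, z in m, then the turn about the world's z in rad. In form: [jaw, dx, dy, dz, twist, jaw, dx, dy, dz, twist, ...]. A call has 1 to 12 rows; each row shifts and turns the commanded pose from where the row before left it; what a row does not reach is not made up. A row lasts 1/8 s, in which the tool goes at most 62.5 mm and 10.7 degrees, less where a joint would pass 70% of its speed; a pose out of reach is approached as far as the arm can. A call is refused whole if a number of a shift passes 0.0625 or a number of a turn 0.188, either way. A call with a gripper value outside its range is refused whole. The fingers move at their own pace and stop on an object; the grip force is fixed at half the most. Time passes only in rows, so rows that do not move let the fingers close. It gives the time, the measured TCP pose, the force, the opening and the grip force at its end, in the units of the state.
- sense(): the state, without advancing time (a new reading comes with each control period).
- camera(name): name is "side" or "top"; returns the picture (400x640x3 uint8, red, green, blue); there is no depth.
- calibration(name): a dict with "fx", "fy", "cx", "cy" (pixels), "eye" and "orientation" of the camera in the world. Camera axes: x right, y up, looking along -z (the intrinsics and any distortion apply to the point x, -y, -z); pixel columns grow to the right and rows downward; lengths in m; the calibration is good to about 2 mm. A picture is of the moment at which its call begins. calibration takes no time and is no camera call.
- sign_off(): hands the job in; it is judged then, once.
The state is a dict: "t": time; "qpos": joint angles; "joint_velocities": joint speeds; "effort": joint torques, N m; "position": TCP position; "tool_rot": TCP orientation; "force": force on the tool from outside, world axes, zero at the start; "moment": the same for the moment, N m; "width": finger opening in m; "gripper_force": force on a finger pad.
Only numpy, scipy, OpenCV 4.12 (cv2) and the standard library are available. Lean on these libraries where they do the work, as an engineer would, in place of code of your own. Each camera call takes 0.05 s, during which the arm holds its last target. There are 200 camera calls.

## Task

The next picture frame to be glued does not fit: open the bar clamp for it. With the fingertips press down the black release pad on top of the sliding jaw, keep it pressed and push the jaw back along the bar, away from the screw, until it stands fully back against the stop pin; then let go so that the pad springs up and the ratchet holds. Nothing is to be picked up: the clamp stays lying in its cradle, and the frame, glue bottle, tape roll and screwdriver stay as they are.

Things in the scene. Friction and masses are not known exactly. Their poses are not given: they have to be found in the camera images.
- cradle: Plywood board 110 x 430 x 18, screwed to the bench, with two wooden saddles in whose slots the clamp lies. Origin: centre of its underside, on the bench; z up, y along the clamp's bar. The saddles lie at y = -190..-160 and 160..190, are 74 wide (x) and reach 64 above the bench.
- clamp: Aluminium bar clamp (1.7 kg) lying loose in the cradle, bar level along its own y axis, z up. Bar 16 wide (x), 470 long, 28 tall. Origin: mid-length of the bar, on its underside, 46 above the bench. The grey screw head stands at y = -235..-195, top 75 above the origin; screw shoe to y = -158, wooden handle out to y = -384.
- jaw (a joint): Place of the grey sliding jaw along the bar, in m; grows along the clamp's +y (away from the screw, opening). 0.155 is fully back against the stop pin; it starts between 0 and 0.06. Clamping face at clamp y = -100 mm + this. Jaw 36 wide, 96 long (y). About 2.5 N of friction; a sawtooth ratchet (8 mm pitch) locks it against opening unless the release is pressed.
- release (a joint): How far the release pad is pressed, in m: 0 up, 0.007 fully down. Spring plunger: about 1.2 N starts it, about 4 N holds it fully down. Beyond 0.0035 the pawl is clear and the jaw slides freely. Let go, it springs up till the pawl meets a tooth; it may rest up to 0.003 down while the pawl rides on a tooth, and comes up when the jaw is fully back.
- release_top (a point): Centre of the top of the release pad (moves with it): flat, level, black ribbed plastic, 34 across the bar (x), 46 along it (y); unpressed 46 above the bar's underside, 92 above the bench. It lies 58 behind (+y of) the clamping face. The jaw's upright front plate begins 41 from here towards -y and rises 30 above the unpressed pad; the heel begins 26 towards +y and rises 16. Axes as the clamp's.
- heel_front (a point): Centre of the front face of the heel: the raised ridge, 36 wide (x) and 12 thick, at the back of the sliding jaw. The face looks along the clamp's -y, towards the pad; the point is 8 below the heel's top. A fingertip standing on the pad pushes the jaw back by bearing on this face. With the jaw fully back it is at clamp y = 139. Axes as the clamp's.
- end_stop (a point): Face of the stop pin: a steel pin, diameter 10, 40 long, set across the bar (along x), against which the back of the jaw ends its travel. The point is at clamp y = 151, 16 above the bar's underside. Axes as the clamp's.
- frame: Bystander: an empty dark wooden picture frame, 140 x 180 x 16 tall, rails 22 wide, lying flat beyond the clamp. Origin: centre of its underside.
- glue: Bystander: an upright white glue bottle, diameter 56, 170 tall. Origin: centre of its underside.
- tape: Bystander: a roll of paper tape lying flat, outer diameter 100, hole 76, 30 tall. Origin: centre of its underside.
- screwdriver: Bystander: a screwdriver 190 long lying on the bench, with a black handle. Origin: under its middle.

How it is judged:
On the way, in this order (a step that is already met when the one before it is completed fails the run):
1. the fingers press the release pad down far enough to free the ratchet (value of joint release above 0.0035 m and contact force between the fingers and clamp above 1 N), for 0.1 s.
2. the sliding jaw is pushed back to the stop pin (value of joint jaw above 0.15 m), for 0.1 s.
At the end, for the whole second after the job is handed in: The sliding jaw stands within 5 mm of the stop pin, the release pad has sprung back up (less than 3 mm down), the clamp lies at rest in its cradle within 15 mm of where it was, and the four bystanders are within 30 mm of where they were (value of joint jaw above 0.15 m and value of joint release below 0.003 m and distance of clamp from where it was at the start of the episode below 0.015 m and linear speed of clamp below 0.02 m/s and distance of each of frame, glue, tape, screwdriver from where it was at the start of the episode below 0.03 m); the robot touches nothing.
It fails at once if the clamp is lifted or dragged out of its cradle (more than 15 mm) (distance of clamp from where it was at the start of the episode above 0.015 m).
It fails at once if the clamp is tipped in its cradle (angle between clamp's own z axis and vertical above 0.12 rad).
It fails at once if a bystander is moved, lifted or knocked over (distance of any of frame, glue, tape, screwdriver from where it was at the start of the episode above 0.03 m or angle between glue's own z axis and vertical above 0.5 rad).
It also fails if it takes over 35 s, if anything falls off the work surface, if the arm or the gripper's body presses on something with over 40 N, if the wrist force passes 120 N, or if a joint passes its speed limit or range.

## Working session

There is one attempt and no reset: what is moved stays moved. The work goes in short steps, Python scripts to look and compute and a tool call to move; the robot and the scene stay as the last step left them, time stands still between calls to the robot, and variables do not carry over. Pictures are saved under pics/ and viewed, at most 10 in all, crops included, and the job is handed in when it is done.

Besides the shell and the picture viewer there is one more tool, called after ">>>" as a command line: name --argument value ..., lists and objects as JSON in quotes. jog_arm: Moves the arm, as the interface text tells. Its arguments: {"type":"object","properties":{"series":{"type":"array"}},"required":["series"]}

```bash
mkdir -p pics; python3 - <<'E'
from plant import *
import cv2
for n in("top","side"):
    cv2.imwrite(f"pics/{n}0.png",camera(n)[:,:,::-1]); print(calibration(n))
s=sense();print(s["position"],s["tool_rot"],s["t"],s["force"])
E
```

```text
{'fx': 443.99389118017507, 'fy': 443.99389118017507, 'cx': 316.79893390434444, 'cy': 201.90682581098096, 'eye': array([ 0.4981345 , -0.02618375,  0.97416214]), 'orientation': array([ 0.0378691 , -0.03177859, -0.69983054,  0.71259614])}
{'fx': 370.50606678686927, 'fy': 370.50606678686927, 'cx': 319.6713083874768, 'cy': 200.29591574893078, 'eye': array([0.20535684, 0.42633429, 0.71792629]), 'orientation': array([-0.13016586,  0.34288897,  0.87371871, -0.3195303 ])}
[0.19813917 0.5924572  0.25275983] [ 1.60668643e-01  9.87008252e-01 -5.32644567e-04 -1.19013479e-04] 0.1 [-0.46101655  0.32975622  0.10670134]
```

View pics/top0.png

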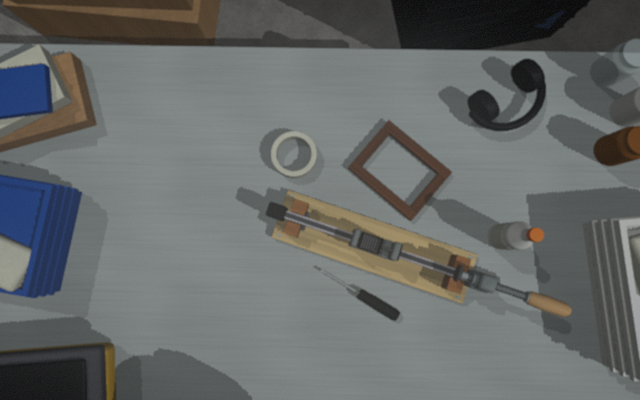

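View pics/side0.png

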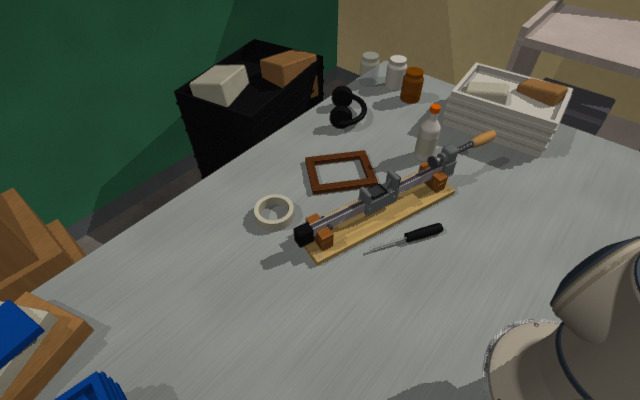

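The top view shows the clamp running from (275,211) at the bar's far end to (570,310) at the handle, with the pad near (372,243). The side view shows the pad near (377,190). I'll zoom in on both.

```bash
cat > h.py <<'E'
import numpy as np, cv2
from scipy.spatial.transform import Rotation as R
from plant import *
def ray(n,uv):
    c=calibration(n); d=np.array([(uv[0]-c["cx"])/c["fx"],-(uv[1]-c["cy"])/c["fy"],-1])
    return np.array(c["eye"]),R.from_quat(c["orientation"]).apply(d)
def at(n,uv,z):
    e,d=ray(n,uv); return e+d*(z-e[2])/d[2]
def proj(n,p):
    c=calibration(n); q=R.from_quat(c["orientation"]).inv().apply(np.atleast_2d(p)-c["eye"])
    return np.c_[c["cx"]+c["fx"]*q[:,0]/-q[:,2], c["cy"]-c["fy"]*q[:,1]/-q[:,2]]
E
python3 - <<'E'
from h import *
t=cv2.imread("pics/top0.png")[185:325,260:480]; s=cv2.imread("pics/side0.png")[130:270,280:500]
cv2.imwrite("pics/z.png",np.vstack([cv2.resize(t,None,fx=3.6,fy=3.6,interpolation=2)[:,:],])); 
cv2.imwrite("pics/zs.png",cv2.resize(s,None,fx=3.6,fy=3.6,interpolation=2))
for uv,z in(((372,243),.092),((277,211),.065),((548,303),.07)): print(at("top",uv,z))
print(at("side",(377,190),.092))
E
```

```text
[ 0.50559379 -0.12837446  0.092     ]
[0.56771743 0.06391837 0.065     ]
[ 0.39312311 -0.48213356  0.07      ]
[ 0.50522749 -0.12806193  0.092     ]
```

View pics/z.png

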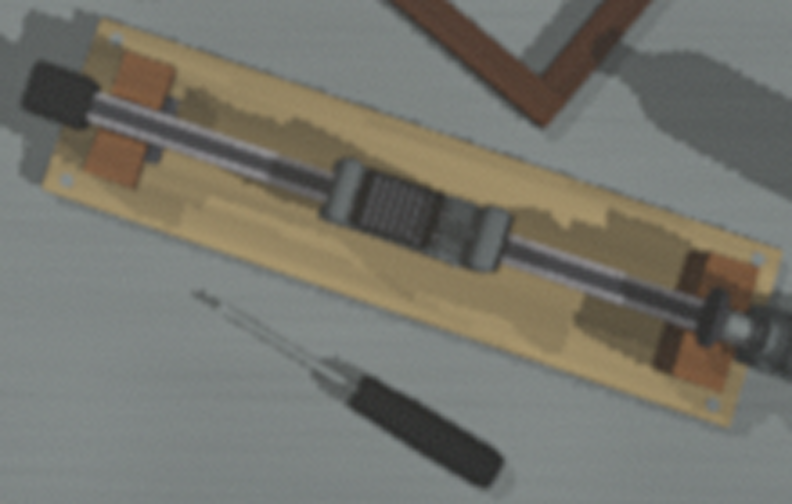

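View pics/zs.png

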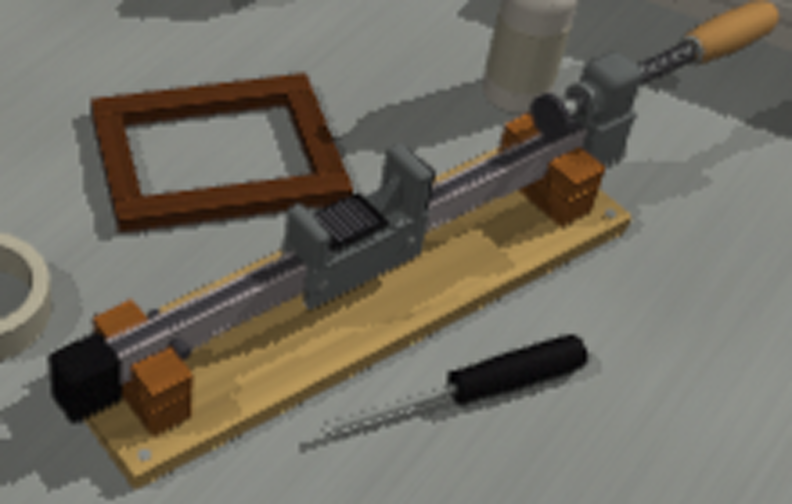

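The zoomed views confirm the pad, heel and front plate. Pad centre is about (370.3,243.6) in the full top image, and the board corners are clear. Next I'll fit the board pose.

```bash
python3 - <<'E'
from h import *
f=lambda u,v:(u/3.6+260-.36,v/3.6+185-.36)
c=np.array([at("top",f(*p),.018)[:2] for p in((103,18),(779,250),(728,428),(43,190))])
print(c.mean(0)); 
d=(c[0]+c[3]-c[1]-c[2]); print(np.linalg.norm(c[0]-c[1]),np.linalg.norm(c[3]-c[2]),np.linalg.norm(c[0]-c[3]),np.linalg.norm(c[1]-c[2])); d/=np.linalg.norm(d);print("d",d)
# bar axis & pad
o=c.mean(0); n=np.array([d[1],-d[0]])
def loc(p): return (p[:2]-o)@n*1e3,(p[:2]-o)@d*1e3
for nm,p,z in(("pad",(397,211),.092),("padheel edge",(362,201),.092),("padfront",(434,221),.092),("heel top c",(344,190),.108),("front plate top",(490,239),.122),("pin",(160,130),.062),("cap",(62,93),.074)):
    print(nm,loc(at("top",f(*p),z)))
g=lambda u,v:(u/3.6+280-.36,v/3.6+130-.36)
print("side pad",loc(at("side",g(350,221),.092)))
s=sense();y=R.from_quat(s["tool_rot"]).as_matrix()[:,1];print("tool y",y,"twist",np.arctan2(d[1],d[0])-np.arctan2(y[1],y[0]))
print("tcp loc",loc(s["position"]),s["width"])
E
```

```text
[ 0.50041481 -0.14048591]
0.42503940033259446 0.4267362578575784 0.10923453505102138 0.10895496144324145
d [0.30902608 0.95105356]
pad (np.float64(-0.6288474302860247), np.float64(16.850004906332384))
padheel edge (np.float64(-1.7097823121975861), np.float64(36.73756849245672))
padfront (np.float64(0.8083033486120588), np.float64(-4.0425316544912375))
heel top c (np.float64(0.08256355027713361), np.float64(49.08818696252333))
front plate top (np.float64(0.16950157401948795), np.float64(-31.18467281393563))
pin (np.float64(0.18707672629162525), np.float64(156.12570776283349))
cap (np.float64(1.3839949967987808), np.float64(214.76169972492303))
side pad (np.float64(-1.80445636699882), np.float64(15.673379029807782))
tool y [ 0.31716243  0.94837061 -0.00108969] twist 0.008567314648127766
tcp loc (np.float64(-513.9788607942046), np.float64(603.657102709329)) 0.0858365011613513
```

>>> jog_arm --series '[0,0.02,-0.046,0,0.008,0,0.02,-0.046,0,0,0,0.02,-0.046,0,0,0,0.02,-0.046,0,0,0,0.02,-0.046,0,0,0,0.02,-0.046,0,0,0,0.02,-0.046,0,0,0,0.02,-0.046,0,0,0,0.02,-0.046,0,0,0,0.02,-0.046,0,0,0,0.02,-0.046,0,0,0,0.02,-0.046,0,0]'

```text
t: 1.6
position: [0.4386, 0.039, 0.2532]
tool_rot: [0.157, 0.988, 0.0, -0.0]
force: [1.7, -0.0, 0.2]
width: -0.0001
gripper_force: 0.0
```

>>> jog_arm --series '[0,0.0165,-0.04,-0.015,0,0,0.0165,-0.04,-0.022,0,0,0.0165,-0.04,-0.022,0,0,0.0165,-0.04,-0.022,0,0,0,0,0,0,0,0,0,0,0]'

```text
t: 2.35
position: [0.5038, -0.119, 0.1722]
tool_rot: [0.157, 0.988, 0.0, -0.0]
force: [0.1, -0.0, -0.0]
width: -0.0002
gripper_force: 0.0
```

```bash
python3 - <<'E'
from h import *
s=sense();print(s["position"],s["force"],s["t"])
a=cv2.resize(camera("side")[130:270,280:500,::-1],None,fx=3.6,fy=3.6,interpolation=2)
cv2.imwrite("pics/h1.png",a)
E
```

```text
[ 0.5038375  -0.11899028  0.1721514 ] [ 0.08167432 -0.02178881 -0.02889631] 2.35
```

View pics/h1.png

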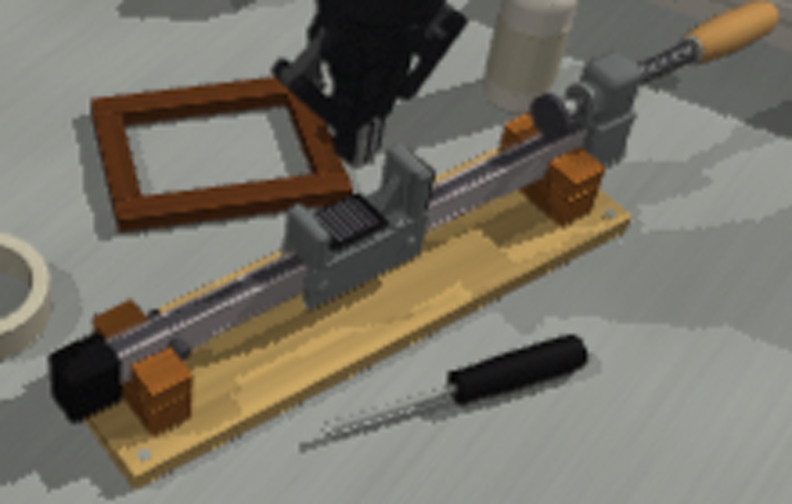

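The closed fingertips hang over the pad at about (363,160) in the crop, clear of the heel and front plate. Descending.

>>> jog_arm --series '[0,0.0017,-0.004,-0.02,0,0,0,0,-0.02,0,0,0,0,-0.012,0,0,0,0,0,0,0,0,0,0,0]'

```text
t: 3.02
position: [0.5063, -0.1231, 0.121]
tool_rot: [0.157, 0.988, -0.0, 0.0]
force: [-0.7, -0.7, 0.6]
width: -0.0002
gripper_force: 0.0
```

>>> jog_arm --series '[0,0,0,-0.005,0,0,0,0,-0.003,0,0,0,0,0,0]'

```text
t: 3.4
position: [0.5062, -0.1233, 0.1122]
tool_rot: [0.157, 0.988, 0.0, 0.0]
force: [1.0, 0.6, 1.9]
width: -0.0002
gripper_force: 1.0
```

>>> jog_arm --series '[0,0,0,-0.003,0,0,0,0,-0.002,0,0,0,0,0,0,0,0,0,0,0]'

```text
t: 3.9
position: [0.5061, -0.1233, 0.1074]
tool_rot: [0.157, 0.988, -0.0, 0.0]
force: [1.0, 1.5, 3.7]
width: -0.0002
gripper_force: 1.9
```

>>> jog_arm --series '[0,0.0012,0.0038,0,0,0,0.0012,0.0038,0,0,0,0.0012,0.0038,0,0,0,0.0012,0.0038,0,0,0,0.0018,0.0057,0,0,0,0.0018,0.0057,0,0,0,0.0018,0.0057,0,0,0,0.0018,0.0057,0,0,0,0.0018,0.0057,0,0,0,0.0018,0.0057,0,0]'

```text
t: 5.15
position: [0.5217, -0.0735, 0.1073]
tool_rot: [0.157, 0.988, -0.0, 0.0]
force: [1.8, -3.7, 3.5]
width: -0.0
gripper_force: 1.9
```

```bash
python3 - <<'E'
from h import *
s=sense();print(s["position"],s["force"],s["t"])
cv2.imwrite("pics/h2.png",cv2.resize(camera("side")[130:270,280:500,::-1],None,fx=3.6,fy=3.6,interpolation=2))
E
```

```text
[ 0.52174371 -0.07350693  0.10730223] [ 1.84608082 -3.72164631  3.50028092] 5.15
```

View pics/h2.png

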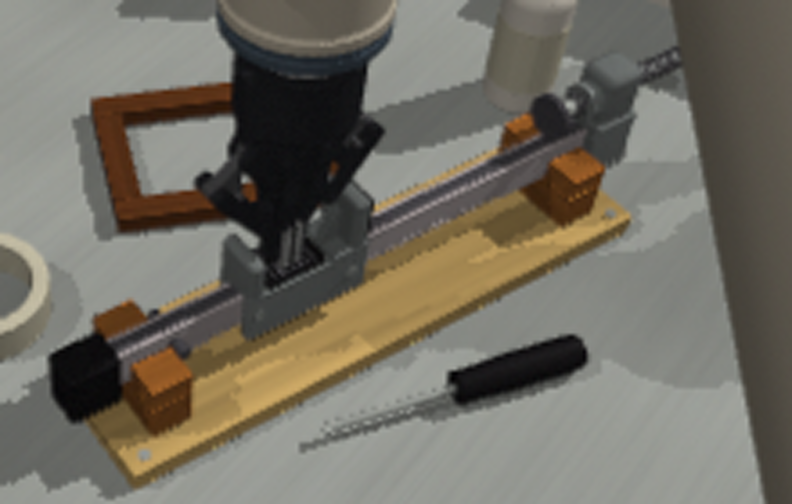

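The jaw is sliding with the finger: its heel is now near (240,265) in the crop, from (300,235) before, and the clamp hasn't moved. Continuing.

>>> jog_arm --series '[0,0.0015,0.0047,0,0,0,0.0015,0.0047,0,0,0,0.0015,0.0047,0,0,0,0.0015,0.0047,0,0,0,0.0015,0.0047,0,0,0,0.0015,0.0047,0,0,0,0.0015,0.0047,0,0,0,0.0012,0.0038,0,0,0,0,0,0,0]'

```text
t: 6.32
position: [0.5335, -0.0367, 0.1073]
tool_rot: [0.157, 0.988, 0.0, 0.0]
force: [2.2, 2.0, 4.1]
width: 0.0002
gripper_force: 1.9
```

>>> jog_arm --series '[0,0.0009,0.0029,0,0,0,0.0009,0.0029,0,0,0,0,0,0,0]'

```text
t: 6.7
position: [0.5352, -0.0311, 0.1073]
tool_rot: [0.157, 0.988, 0.0, 0.0]
force: [1.2, 0.4, 3.7]
width: 0.0001
gripper_force: 1.9
```

>>> jog_arm --series '[0,0.0009,0.0029,0,0,0,0.0009,0.0019,0,0,0,0,0,0,0]'

```text
t: 7.08
position: [0.5366, -0.0263, 0.1072]
tool_rot: [0.157, 0.988, 0.0, -0.0]
force: [-1.2, -0.3, 4.5]
width: -0.0001
gripper_force: 1.9
```

```bash
python3 - <<'E'
from h import *
s=sense();print(s["position"],s["force"],s["t"])
cv2.imwrite("pics/h3.png",cv2.resize(camera("side")[170:270,270:430,::-1],None,fx=5,fy=5,interpolation=2))
E
```

```text
[ 0.53663383 -0.02633453  0.10720465] [-1.20568802 -0.27360481  4.54353011] 7.075
```

View pics/h3.png

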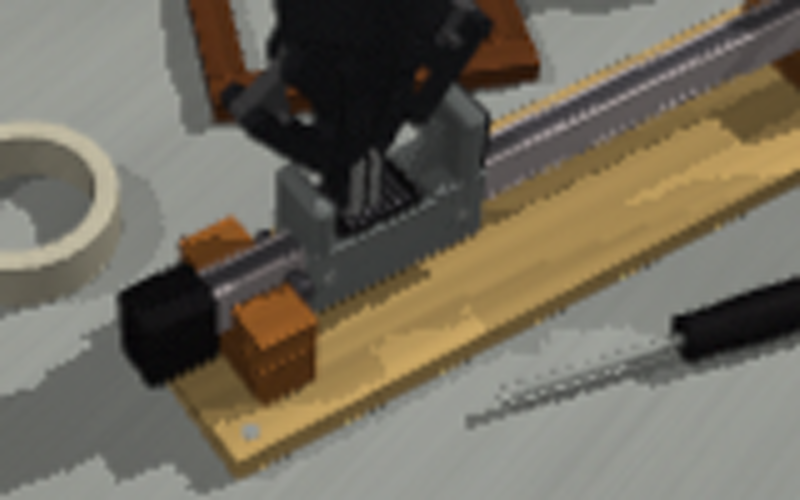

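The jaw back is at or almost at the pin, near (300,285), with the fingertip just short of the heel face. I'll push on until the force rises.

>>> jog_arm --series '[0,0.0008,0.0019,0,0,0,0.0006,0.0019,0,0,0,0,0,0,0]'

```text
t: 7.5
position: [0.5384, -0.0226, 0.1073]
tool_rot: [0.157, 0.988, 0.0, 0.0]
force: [-0.8, -1.3, 4.3]
width: -0.0001
gripper_force: 1.9
```

>>> jog_arm --series '[0,0.0006,0.0019,0,0,0,0,0,0,0]'

```text
t: 7.75
position: [0.5388, -0.0212, 0.1073]
tool_rot: [0.157, 0.988, -0.0, -0.0]
force: [-1.8, -7.6, 4.1]
width: -0.0001
gripper_force: 5.5
```

>>> jog_arm --series '[0,0.0003,0.001,0,0,0,0,0,0,0]'

```text
t: 8.0
position: [0.5388, -0.021, 0.1072]
tool_rot: [0.157, 0.988, -0.001, -0.0]
force: [-4.5, -17.1, 5.3]
width: 0.0002
gripper_force: 9.5
```

The stop is firm: 17 N with no further motion. I'll relieve the push slightly and lift straight up.

>>> jog_arm --series '[0,-0.0003,-0.001,0,0,0,0,0,0.004,0,0,0,0,0.006,0,0,0,0,0.02,0,0,0,0,0.04,0,0,0,0,0.05,0,0,0,0,0.04,0,0,0,0,0,0,0,0,0,0,0]'

```text
t: 9.12
position: [0.5385, -0.0206, 0.2668]
tool_rot: [0.157, 0.988, 0.0, -0.0]
force: [0.2, -0.0, -0.7]
width: -0.0002
gripper_force: 0.0
```

>>> jog_arm --series '[0,-0.035,0.04,0,0,0,-0.035,0.04,0,0,0,-0.035,0.04,0,0,0,-0.03,0.04,0,0,0,-0.02,0.04,0,0,0,-0.02,0.04,0,0,0,0,0,0,0,0,0,0,0,0]'

```text
t: 10.12
position: [0.3635, 0.2189, 0.2665]
tool_rot: [0.156, 0.988, -0.001, -0.001]
force: [0.5, -0.3, -0.3]
width: -0.0002
gripper_force: 0.0
```

```bash
python3 - <<'E'
from h import *
s=sense();print(s["position"],s["force"],s["t"])
cv2.imwrite("pics/h4.png",cv2.resize(camera("top")[185:325,260:480,::-1],None,fx=3.6,fy=3.6,interpolation=2))
cv2.imwrite("pics/h5.png",cv2.resize(camera("side")[170:270,270:430,::-1],None,fx=5,fy=5,interpolation=2))
E
```

```text
[0.36349647 0.21891984 0.26646699] [ 0.50384368 -0.33967334 -0.34202703] 10.125
```

View pics/h4.png

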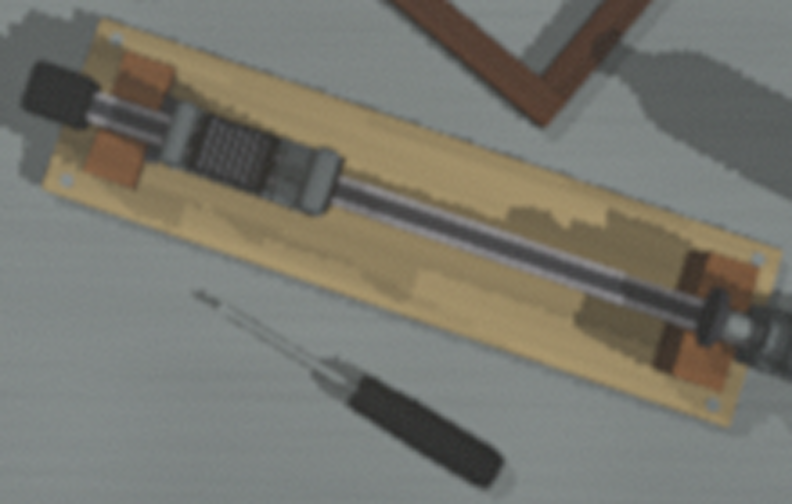

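View pics/h5.png

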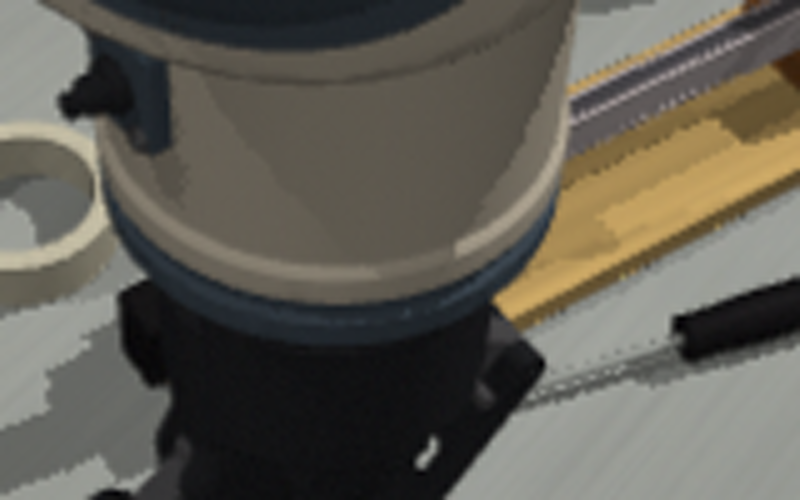

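The top view shows the jaw back at the rear saddle, heel at (180,135) and pad centre at (236,155). The clamp and bystanders are where they were. The side view is blocked by the arm. I'll check the jaw position numerically, then hand in.

```bash
python3 - <<'E'
from h import *
f=lambda u,v:(u/3.6+260-.36,v/3.6+185-.36)
o=np.array([.50041,-.14049]);d=np.array([.309,.951])
l=lambda u,v,z:(at("top",f(u,v),z)[:2]-o)@d*1e3
a=[l(180,135,.108)-145,l(236,155,.092)-113,l(321,181,.122)-(55-6)]
print(a)
if np.mean(a[:2])>-4.5: print(sign_off())
E
```

```text
[np.float64(-2.4506270760904556), np.float64(-2.6222439146905856), np.float64(14.10998490741246)]
the job is handed in; nothing more can be done
None
```

I pressed the release pad, pushed the sliding jaw back until it met a firm stop (17 N with no further motion), let go and handed the job in. The images put the jaw about 2.5 mm short of fully back, inside the 5 mm limit. I took the pad's spring-up from the clean lift-off rather than measuring it. No verdict was returned.

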